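# Vent a vacuum drying chamber and crack its lid open with a wedge

### The job

The small vacuum drying chamber has to be opened gently: first vent it by swinging the green toggle lever of its vent valve from the front all the way over to the back. Then take the brass wedge by its orange grip, slide its thin nose into the milled slot in the middle of the chamber's front flange and push until the lid's front edge is lifted just off the flange, a crack of about 4 mm with the back edge still seated, and finish there: do not let go, keep holding the wedge in place under the lid so that a colleague can free the seal. Lift the lid with nothing but the wedge (the gripper must not press on the lid), never fling it wide open, and leave the other things on the bench where they are.

Things in the scene. Friction and masses are not known exactly. Their poses are not given: they have to be found in the camera images.
- chamber: Vacuum chamber, fixed on the bench, its place and yaw vary: grey box body 96 x 124 mm under a bare metal flange 130 mm deep (along x) x 150 mm wide, 18 mm thick, top 70 mm above the bench, with the loose lid on it. Origin under its centre; x: horizontal, from its front toward its back, away from the robot; y: left; z: up.
- slot (a point): Middle of the slot floor at the mouth of the pry slot, flush with the flange's front face, 64 mm above the bench, 65 mm in front of the chamber's centre. The slot is 26 mm wide (32 mm at its chamfered mouth), 6 mm high from its floor to the seated lid, 30 mm deep, open to the front, closed at its inner end. x: straight into the slot (the chamber's x); y: left; z: up.
- lid_front (a point): Middle of the lower front edge of the loose lid: aluminium with a round sight glass, 130 x 150 x 12 mm, about 0.55 kg, flush on the flange. A spigot under it (6 mm deep, 1.5 mm play) sits in the chamber's mouth and keeps it from sliding. Seated, this point is 70 mm above the bench, 6 mm above the slot point; anything more is the crack.
- lid_rear (a point): Middle of the lid's lower rear edge, 130 mm behind lid_front; also 70 mm above the bench when seated.
- wedge_grip (a point): Loose wedge, 85 mm long, 20 mm wide, 0.12 kg, lying flat on the bench. This point is the centre of its orange grip block (40 mm long, 20 mm wide, 24 mm high), 12 mm above the wedge's flat underside. x axis: along the wedge toward the thin nose; z: up. The nose edge is 65 mm ahead of this point along x.
- wedge_tip (a point): Middle of the wedge's nose edge, at its flat underside. The brass taper is 2.5 mm thick here and gains 0.35 mm a mm, up to 18 mm at the grip, 45 mm back. Underside on the slot floor, it meets the lid with the nose 10 mm inside the slot; 21 mm inside gives a crack of about 4 mm; at the slot's inner end (30 mm) it would be 7 mm, too much.
- vent_lever (a joint): Vent valve's toggle lever on the chamber's left side, rad: 0 = leaning 35 degrees to the front (shut; it starts at 0 to 0.15), growing as it swings to the back, 1.2 = stop, 34 degrees to the back (open). Its axis is parallel to the chamber's y, 82 mm above the bench, 45 mm along x and 103 mm along y from the slot point. About 1 N at the knob moves it; it stays where it is left.
- lever_knob (a point): The centre of the rounded end of the lever's green handle (9 mm thick, 20 mm long), 40 mm from the lever's axis; 115 mm above the bench at both ends of the swing. The lid's left edge is 28 mm to the right of it; a round gauge, 85 mm high, stands 50 mm behind the lever's axis.
- wedge: The same loose wedge; origin in the middle of its underside, 22.5 mm ahead of the grip's centre, x toward the nose.
- lid: The same loose lid; origin in the middle of its underside.
- septa_jar: White jar with a green screw lid, 39 mm wide, 47 mm high, a bystander; origin under its centre.
- timer: White timer with coloured buttons, 62 x 70 x 19 mm, a bystander; origin under its centre.
- beaker: Glass beaker, 48 mm wide, 58 mm high, a bystander; origin under its centre.
- wrench: Open-end wrench, 117 x 22 x 6 mm, a bystander; origin under its centre.
- tube_union: Steel tube union, 36 x 16 x 14 mm, a bystander; origin under its centre.
- log_book: Blue log book lying flat, 210 x 147 x 13 mm, a bystander; origin under its centre.
Not all that is in view belongs to the job. Of the things that look like the chamber, the larger one is meant.

How it is judged:
On the way, in this order (a step that is already met when the one before it is completed fails the run):
1. the vent lever is swung over to the back while the lid is still shut (value of joint vent_lever above 1 rad and z of lid_front in the frame of slot below 0.0075 m), for 0.2 s.
2. the wedge, held by the fingers, is in the slot and carries the front of the lid (z of lid_front in the frame of slot above 0.0075 m and contact force between wedge and lid above 0.5 N and contact force between the fingers and wedge above 0.5 N), for 0.2 s.
At the end, for the whole second after the job is handed in: Vent lever back (over 1.0 rad); the fingers still grip the wedge, nose at least 10 mm in the slot, carrying the lid; lid front edge 2 to 6.5 mm off the flange, rear edge within 1.5 mm of its seat; the robot does not touch the lid; wedge and lid still (value of joint vent_lever above 1 rad and z of lid_front in the frame of slot between 0.008 and 0.0125 m and z of lid_rear in the frame of slot below 0.0075 m and x of wedge_tip in the frame of slot above 0.01 m and y of wedge_tip in the frame of slot between -0.01 and 0.01 m and contact force between wedge and lid above 0.5 N and contact force between the fingers and wedge above 1 N and contact force between each of the fingers, the arm and lid below 0.3 N and linear speed of each of lid, wedge below 0.02 m/s); the arm keeps its last pose, push and grip.
It fails at once if the lid is lifted while the vent valve is shut (z of lid_front in the frame of slot above 0.008 m and value of joint vent_lever below 0.9 rad).
It fails at once if the lid is flung open: an edge more than 12 mm above its seat (z of any of lid_front, lid_rear in the frame of slot above 0.018 m).
It fails at once if the robot presses on the lid with more than 3 N (contact force between any of the fingers, the arm and lid above 3 N).
It fails at once if a bystander is moved by more than 25 mm (distance of any of septa_jar, timer, beaker, wrench, tube_union, log_book from where it was at the start of the episode above 0.025 m).
It also fails if it takes over 48 s, if anything falls off the work surface, if the arm or the gripper's body presses on something with over 40 N, if the wrist force passes 120 N, or if a joint passes its speed limit or range.

### The arm

A 6-joint arm with a two-finger parallel gripper is mounted at the origin on a cart in front of the work surface, level with it; the furniture and walls round the work are solid. World frame = base frame: x ahead of the robot, y to its left, z up, the work surface at z = 0. Lengths are in m, angles in rad, forces in N, time in s.
With the tool pointing down it reaches from about 0.25 to 0.775 m from the base axis. Payload 4 kg.
Tool frame: the origin (TCP) lies between the finger pads; the fingertips stand 25 mm ahead of it and the grasp point (between the pads) lies 6 mm ahead of it (robot.tip_reach is the distance from the TCP to the fingertips, in m); z points along the fingers, y is the line along which they close (so a half turn about z gives the same grasp; the last joint's range is limited). The gripper opens to 94 mm and grips with 3 to 60 N. Pads are 16 mm wide; open, the fingers measure 119 mm over their backs; the gripper's body (75 mm by 177 mm) begins 78 mm behind the grasp point.
Start: joints at [1.044, 0.087, 1.371, -0, 1.684, -0.103], TCP at [0.226, 0.501, 0.231] pointing down, gripper open.
Joint ranges: [-3.1, 3.1], [-0.76, 2.03], [0.27, 2.55], [-1.08, 4.22], [0.17, 2.65], [-2.57, 2.57]. Speed limits (rad/s): [2.79, 2.79, 3.14, 3.14, 3.14, 3.14].

### API

Orientations are given as [roll, pitch, yaw] about the fixed x, y, z axes, in that order (R = Rz(yaw) Ry(pitch) Rx(roll)).
In Python, from bench import sensors, snapshot, camera_info, ticket, robot gives the robot as it stands.
- The arm moves only by the tool arm_command, never from a script. Its argument "plan" is a list of rows, each an object with "grip": the closure, from -1 (fully open) to 1 (shut); "slide": the shift along the tool's x, y, z normalised to -1 to 1, where 1 is 500 mm, a list of three; "spin": the turn about the tool's z normalised to -1 to 1, where 1 is 5 degrees. A call has 1 to 10 rows; each row shifts and turns the commanded pose from where the row before left it, along the tool's axes as they then stand; what a row does not reach is not made up. A row lasts 1/8 s, in which the tool goes at most 62.5 mm and 10.7 degrees, less where a joint would pass 70% of its speed; a pose out of reach is approached as far as the arm can. A call with a number of a shift or a turn outside -1 to 1 is refused whole. A call with a gripper value outside its range is refused whole. The fingers move at their own pace and stop on an object; the grip force is fixed at half the most. Time passes only in rows, so rows that do not move let the fingers close. It gives the time, the measured TCP pose, the force, the opening and the grip force at its end, in the units of the state.
- sensors.get_obs(): the state, without advancing time (a new reading comes with each control period).
- snapshot(name): name is "side" or "top"; returns the picture (480x640x3 uint8, red, green, blue); there is no depth.
- camera_info(name): a dict with "fx", "fy", "cx", "cy" (pixels), "position" and "rotation" of the camera in the world. Camera axes: x right, y up, looking along -z (the intrinsics and any distortion apply to the point x, -y, -z); pixel columns grow to the right and rows downward; lengths in m; the calibration is good to about 2 mm. A picture is of the moment at which its call begins. camera_info takes no time and is no camera call.
- ticket.close_job(): hands the job in; it is judged then, once.
The state is a dict: "time": time; "joint_positions": joint angles; "qvel": joint speeds; "joint_torque": joint torques, N m; "tool_pos": TCP position; "ee_rot": TCP orientation; "wrist_force": force on the tool from outside, world axes, zero at the start; "wrist_torque": the same for the moment, N m; "width": finger opening in m; "finger_force": force on a finger pad.
Only numpy, scipy, OpenCV 4.12 (cv2) and the standard library are available. Lean on these libraries where they do the work, as an engineer would, in place of code of your own. Each camera call takes 0.05 s, during which the arm holds its last target. There are 200 camera calls.

## Working session

There is one attempt and no reset: what is moved stays moved. The work goes in short steps, Python scripts to look and compute and a tool call to move; the robot and the scene stay as the last step left them, time stands still between calls to the robot, and variables do not carry over. Pictures are saved under pics/ and viewed, at most 10 in all, crops included, and the job is handed in when it is done.

Besides the shell and the picture viewer there is one more tool, called after ">>>" by a JSON object that holds its "method" and its "body". arm_command: Moves the arm, as the interface text tells. Scaled input: -1 to 1 covers 500 mm each way for a shift and 5 degrees each way for a turn. Its arguments: {"type":"object","properties":{"plan":{"type":"array","items":{"type":"object","properties":{"grip":{"type":"number"},"slide":{"type":"array","items":{"type":"number"}},"spin":{"type":"number"}}}}},"required":["plan"]}

```bash
mkdir -p pics; ls; python3 - <<'E'
from bench import sensors, snapshot, camera_info
import cv2
for n in ("side","top"):
    cv2.imwrite(f"pics/{n}0.png", snapshot(n)[:,:,::-1]); print(n,camera_info(n))
print(sensors.get_obs())
E
```

```text
pics
side {'fx': 433.89058705982796, 'fy': 433.89058705982796, 'cx': 310.6754657869731, 'cy': 244.96056207684063, 'position': array([ 0.06143711, -0.87600105,  0.57378451]), 'rotation': array([ 1.0732229 ,  0.01846806, -0.40259229])}
top {'fx': 438.2031247059128, 'fy': 438.2031247059128, 'cx': 317.22649712042784, 'cy': 238.8663146687861, 'position': array([ 0.31540317, -0.03021709,  1.15058772]), 'rotation': array([ 0.11017072, -0.00854408, -1.54242476])}
{'time': 0.1, 'joint_positions': array([ 1.04390856e+00,  8.78801581e-02,  1.37204900e+00, -1.52345214e-05,
        1.68359478e+00, -1.03095768e-01]), 'qvel': array([-1.12869795e-03, -1.41314633e-06, -5.04033975e-03, -5.32477288e-04,
       -1.51471367e-03, -6.47259801e-05]), 'joint_torque': array([ 1.56080401e-03, -3.41254950e+01, -3.03301513e+01,  7.19031016e-02,
        3.04356928e-02, -1.17182499e-04]), 'tool_pos': array([0.22596188, 0.50097113, 0.22944914]), 'ee_rot': array([-3.13967007e+00, -1.83693856e-04,  2.71779878e+00]), 'wrist_force': array([ 0.27944169,  0.36423501, -0.40435018]), 'wrist_torque': array([-0.00721361,  0.04671345, -0.01273171]), 'finger_force': 0.0, 'width': 0.09395784049309949}
```

View pics/side0.png

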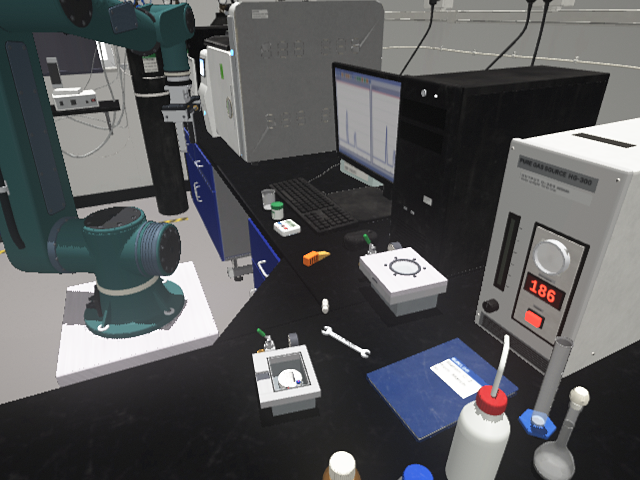

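View pics/top0.png

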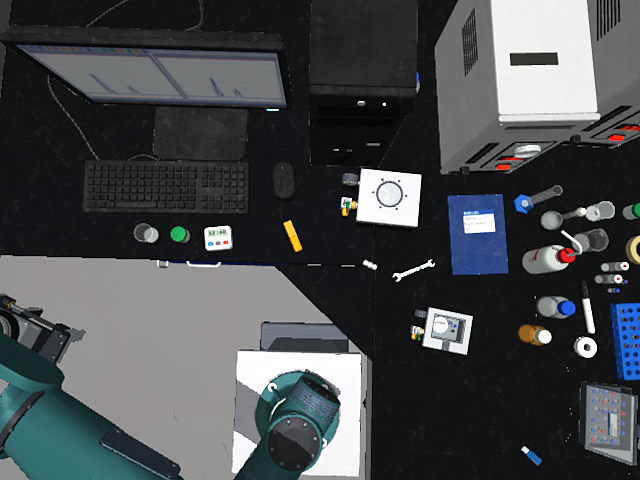

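The scene holds two chambers. The larger one is at top (388,198) / side (402,278), and the smaller decoy is at top (447,331) / side (288,380). Each has a green lever at its left. The orange wedge is at top (292,236) / side (316,258). I choose the larger chamber and will check it in close crops.

```bash
python3 - <<'E'
import cv2
for n,(x,y) in (("top",(272,160)),("side",(295,222))):
    c=cv2.imread(f"pics/{n}0.png")[y:y+100,x:x+160]
    c=cv2.resize(c,None,fx=5,fy=5,interpolation=cv2.INTER_CUBIC)
    for i in range(0,160,20): cv2.putText(c,str(x+i),(i*5,10),0,.35,(0,255,255)); cv2.line(c,(i*5,12),(i*5,18),(0,255,255))
    for i in range(20,100,20): cv2.putText(c,str(y+i),(0,i*5+4),0,.35,(0,255,255))
    cv2.imwrite(f"pics/{n}1.png",c)
E
```

```text
(no output)
```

View pics/top1.png

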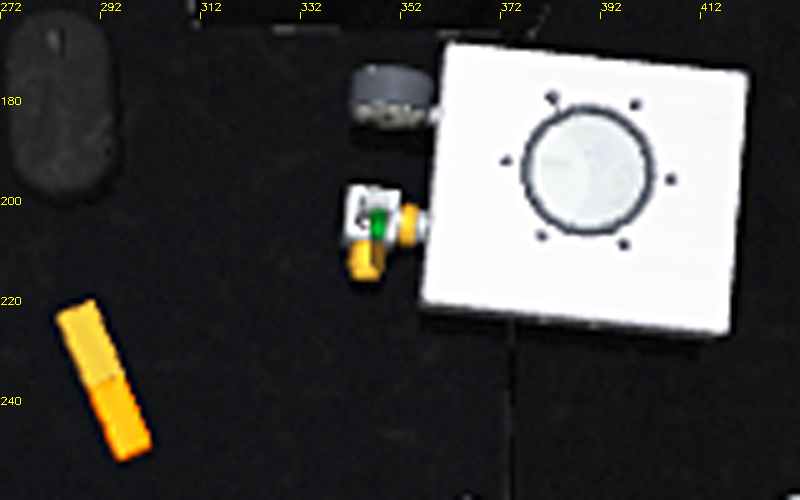

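View pics/side1.png

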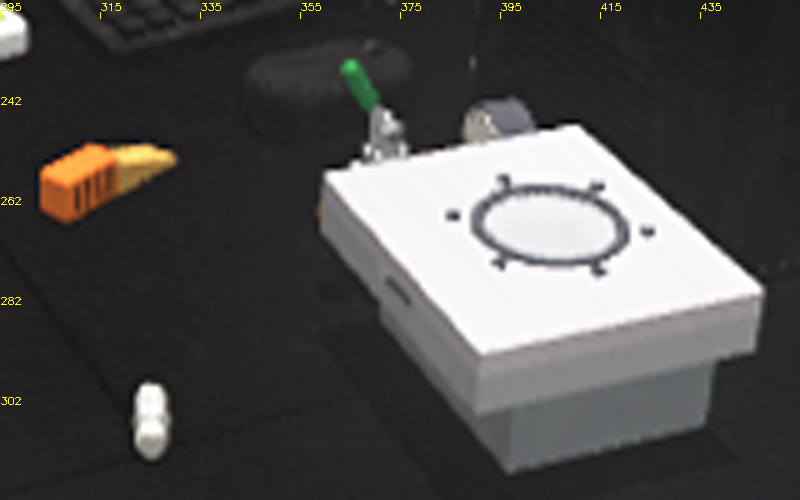

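Readings (full pixels):
- **Lid corners, top view:** (361.2,168.4), (421.6,174.6), (417.6,226.6), (356.2,220.6).
- **Slot mouth, side view:** (374.6,280).
- **Lever knob:** side (365,235), top about (347.6,207).
- **Wedge nose:** top (287,222), side (330.4,253.6). The nose points away from the robot and to the left.

The chosen chamber has a full lid and a front slot.

```bash
cat > h.py <<'E'
import numpy as np
from scipy.spatial.transform import Rotation as R
from scipy.optimize import least_squares
from bench import camera_info
CI={n:camera_info(n) for n in("top","side")}
def proj(n,P):
    c=CI[n]; p=R.from_euler('xyz',c['rotation']).inv().apply(np.atleast_2d(P)-c['position'])
    return np.c_[c['cx']+c['fx']*p[:,0]/-p[:,2], c['cy']+c['fy']*p[:,1]/p[:,2]]
def crop(n,l):
    o={"top":(272,160),"side":(295,222)}[n]; return np.array(l)/5+o
def rz(a): return R.from_euler('z',a)
def tri(t,s,x0=(.5,0,.05)):
    r=least_squares(lambda p:np.r_[proj("top",p)[0]-t,proj("side",p)[0]-s],x0); return r.x, abs(r.fun).max()
E
python3 - <<'E'
from h import *
# lid: corners RL,RR,FR,FL
C=np.array([[.065,.075,0],[.065,-.075,0],[-.065,-.075,0],[-.065,.075,0]])
t=crop("top",[(446,42),(748,73),(728,333),(421,303)]); s=crop("side",[(580,125),(764,292),(482,354),(323,172)])
for i in range(4): print(tri(t[i],s[i]))
f=lambda p: np.r_[(proj("top",rz(p[3]).apply(C)+p[:3])-t).ravel(),(proj("side",rz(p[3]).apply(C)+p[:3])-s).ravel()]
r=least_squares(f,[.5,-.15,.08,0]); p=r.x; print("lid top",p,np.round(r.fun,1))
sl=rz(p[3]).apply([-.065,0,0])+p[:3]-[0,0,.018]; print("slot",sl,"proj side",proj("side",sl),"seen",crop("side",[(398,290)]))
for a in(0,.15): 
  th=np.radians(-35)+a; k=sl+rz(p[3]).apply([.045+.04*np.sin(th),.103,.018+.04*np.cos(th)]); print("knob",a,k,proj("top",k),proj("side",k))
print("knob seen",crop("top",[(378,225)]),crop("side",[(351,67)]))
# wedge grip
G=np.array([[.02,.01,.024],[.02,-.01,.024],[-.02,-.01,.024],[-.02,.01,.024],[.065,0,.001]])
t=crop("top",[(90,388),(115,375),(152,447),(124,461),(75,309)]); s=crop("side",[(88,143),(118,152),(70,184),(40,176),(177,158)])
f=lambda p: np.r_[(proj("top",rz(p[3]).apply(G)+p[:3])-t).ravel(),(proj("side",rz(p[3]).apply(G)+p[:3])-s).ravel()]
r=least_squares(f,[.4,.05,0,.4]); print("wedge",r.x,np.round(r.fun,1))
E
```

```text
(array([ 0.61757531, -0.14244322,  0.07857001]), np.float64(0.9453284955321806))
(array([ 0.60501054, -0.29359912,  0.07880303]), np.float64(0.44061575573246614))
(array([ 0.47445317, -0.28437554,  0.0797279 ]), np.float64(1.0343451708944826))
(array([ 0.48547084, -0.1323906 ,  0.08000955]), np.float64(1.264248014562071))
lid top [ 0.54550888 -0.21335143  0.07940699 -0.07591408] [ 1.  -0.4  0.1 -0.4  0.  -1.3  1.1 -1.6 -1.2  0.2 -0.7 -0.2 -1.  -0.1
 -0.6  0.6]
slot [ 0.48069609 -0.20842175  0.06140699] proj side [[373.18342311 280.79256777]] seen [[374.6 280. ]]
knob 0 [ 0.51050115 -0.10739122  0.11217307] [[347.91045255 206.67994084]] [[363.21429931 237.22298753]]
knob 0.15 [ 0.51564043 -0.10778212  0.11523371] [[348.21712064 204.34090389]] [[365.32006621 235.67161109]]
knob seen [[347.6 205. ]] [[365.2 235.4]]
wedge [ 0.4296817   0.0173163  -0.00400785  0.41593186] [-0.  -0.8  2.1 -1.1  0.5 -1.2 -1.1 -1.1  0.6 -1.   0.1  0.2 -0.2  0.9
 -1.2  0.4 -0.9 -0.6 -3.4 -0.3]
```

```bash
python3 - <<'E'
from h import *
import copy
B=copy.deepcopy(CI)
C=np.array([[.065,.075,.082],[.065,-.075,.082],[-.065,-.075,.082],[-.065,.075,.082]])
G=np.array([[.02,.01,.024],[.02,-.01,.024],[-.02,-.01,.024],[-.02,.01,.024],[.065,0,.001]])
lt=crop("top",[(446,42),(748,73),(728,333),(421,303)]); ls=crop("side",[(580,125),(764,292),(482,354),(323,172)])
gt=crop("top",[(90,388),(115,375),(152,447),(124,461),(75,309)]); gs=crop("side",[(88,143),(118,152),(70,184),(40,176),(177,158)])
def f(p):
    for i,n in enumerate(("top","side")):
        CI[n]['position']=B[n]['position']+p[6+3*i:9+3*i]; CI[n]['rotation']=B[n]['rotation']+p[12+3*i:15+3*i]
    L=rz(p[2]).apply(C)+[p[0],p[1],0]; W=rz(p[5]).apply(G)+[p[3],p[4],0]
    return np.r_[np.concatenate([proj("top",L)-lt,proj("top",W)-gt,proj("side",L)-ls,proj("side",W)-gs]).ravel()/.7,p[6:12]/.0015,p[12:]/.002]
r=least_squares(f,[.545,-.213,-.076,.43,.017,.416]+[0]*12,x_scale=[.01]*6+[.001]*12,loss='soft_l1')
p=r.x; J=np.linalg.inv(r.jac.T@r.jac)
np.set_printoptions(precision=4,suppress=True)
print(p[:6],np.sqrt(np.diag(J))[:6]); print(p[6:]); print(np.round(r.fun[:36]*.7,1))
print("slot",rz(p[2]).apply([-.065,0,0])+[p[0],p[1],.064],"axis",rz(p[2]).apply([-.02,.103,0])+[p[0],p[1],.082])
E
```

```text
[ 0.5443 -0.2137 -0.0766  0.4282  0.0154  0.4328] [0.0024 0.0026 0.0078 0.0024 0.0029 0.0272]
[ 0.0005 -0.0006 -0.0003 -0.0005  0.0006  0.0004  0.0008 -0.0012 -0.0002
  0.0011  0.0006  0.0016]
[ 0.4  0.3 -0.3  0.4 -0.4 -0.3  0.5 -0.7 -0.3  0.3  1.8 -0.1  0.5 -0.3
 -1.1 -0.1  0.1  0.1 -0.3  0.1  0.3 -0.3 -0.2 -0.2  0.1  0.5  0.8 -0.
  0.5  0.6 -0.4  0.2 -0.2 -0.8 -2.9 -0.6]
slot [ 0.4795 -0.2087  0.064 ] axis [ 0.5322 -0.1094  0.082 ]
```

The measured heights and sizes agree within the calibration error: lid top 79 against 82 mm, wedge base −4 against 0 mm. I'll go to the lever with the fingers shut.

>>> {"method": "arm_command", "body": {"plan": [{"grip": 1,"slide": [0,0,0],"spin": -1},{"grip": 1,"slide": [0,0,0],"spin": -1},{"grip": 1,"slide": [0,0,0],"spin": -1},{"grip": 1,"slide": [0,0,0],"spin": -1},{"grip": 1,"slide": [-0.048,-0.098,0],"spin": 0},{"grip": 1,"slide": [-0.048,-0.098,0],"spin": 0},{"grip": 1,"slide": [-0.048,-0.098,0],"spin": 0},{"grip": 1,"slide": [-0.048,-0.098,0],"spin": 0},{"grip": 1,"slide": [-0.048,-0.098,0],"spin": 0},{"grip": 1,"slide": [-0.048,-0.098,0],"spin": 0}]}}

```text
time: 1.35
tool_pos: [0.3479, 0.1957, 0.2301]
ee_rot: [-3.142, -0.0, 3.067]
wrist_force: [0.5, 0.3, -0.4]
width: 0.0008
finger_force: 0.0
```

>>> {"method": "arm_command", "body": {"plan": [{"grip": 1,"slide": [-0.048,-0.098,0],"spin": 0},{"grip": 1,"slide": [-0.048,-0.098,0],"spin": 0},{"grip": 1,"slide": [-0.048,-0.098,0],"spin": 0},{"grip": 1,"slide": [-0.048,-0.098,0],"spin": 0},{"grip": 1,"slide": [-0.048,-0.098,0],"spin": 0},{"grip": 1,"slide": [0,0,0],"spin": 0}]}}

```text
time: 2.1
tool_pos: [0.4495, -0.0587, 0.2293]
ee_rot: [-3.141, -0.002, 3.061]
wrist_force: [-0.1, 0.3, 0.0]
width: 0.0003
finger_force: 0.0
```

>>> {"method": "arm_command", "body": {"plan": [{"grip": 1,"slide": [-0.038,-0.088,0],"spin": 0},{"grip": 1,"slide": [0,0,0.07],"spin": 0},{"grip": 1,"slide": [0,0,0.07],"spin": 0},{"grip": 1,"slide": [0,0,0.064],"spin": 0},{"grip": 1,"slide": [0,0,0],"spin": 0}]}}

```text
time: 2.72
tool_pos: [0.4625, -0.0993, 0.1255]
ee_rot: [3.139, -0.007, 3.068]
wrist_force: [0.1, -0.1, 0.8]
width: 0.0002
finger_force: 0.0
```

```bash
python3 - <<'E'
from bench import sensors, snapshot
import cv2, numpy as np
o=sensors.get_obs(); print(o['tool_pos'],o['ee_rot'])
a=snapshot("side")[:,:,::-1]; b=snapshot("top")[:,:,::-1]
f=lambda c:cv2.resize(c,None,fx=5,fy=5,interpolation=cv2.INTER_CUBIC)
cv2.imwrite("pics/l1.png",np.vstack([f(a[205:265,320:420]),f(b[165:225,310:410])])[:, :])
E
```

```text
[ 0.46252888 -0.09927491  0.12551872] [ 3.13922274 -0.00680698  3.06810198]
```

View pics/l1.png

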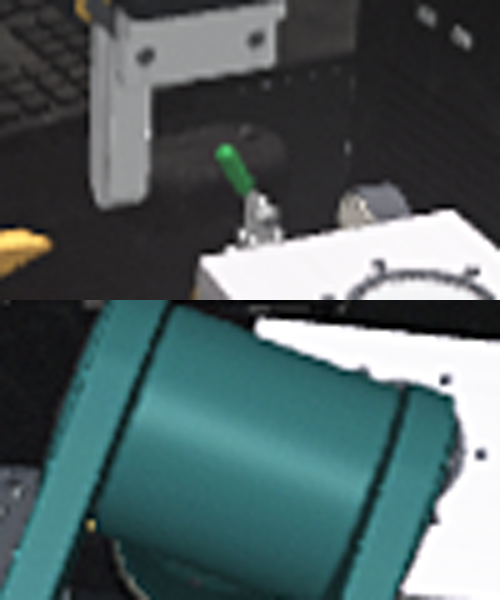

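The side crop shows the shut fingers standing in front of the green lever, at about the same height as its handle. Fingertip is at side px (344,246) and knob at (365,235). I'll push back in steps.

>>> {"method": "arm_command", "body": {"plan": [{"grip": 1,"slide": [-0.04,-0.008,0],"spin": 0},{"grip": 1,"slide": [-0.02,0,0],"spin": 0},{"grip": 1,"slide": [-0.02,0,0],"spin": 0},{"grip": 1,"slide": [-0.02,0,0],"spin": 0},{"grip": 1,"slide": [-0.02,0,0],"spin": 0},{"grip": 1,"slide": [0,0,0],"spin": 0}]}}

```text
time: 3.58
tool_pos: [0.5253, -0.1097, 0.1284]
ee_rot: [-3.142, 0.001, 3.067]
wrist_force: [0.1, 0.6, -0.3]
width: 0.0003
finger_force: 0.2
```

>>> {"method": "arm_command", "body": {"plan": [{"grip": 1,"slide": [-0.008,0,0],"spin": 0},{"grip": 1,"slide": [0,0,0],"spin": 0}]}}

```text
time: 3.82
tool_pos: [0.5283, -0.1099, 0.128]
ee_rot: [3.141, -0.001, 3.067]
wrist_force: [-1.0, 0.7, 1.6]
width: 0.0008
finger_force: 0.6
```

```bash
python3 - <<'E'
from bench import sensors, snapshot
import cv2, numpy as np
from h import proj
o=sensors.get_obs(); print(o['tool_pos'],o['wrist_force'])
print(proj("side",[[.4625,-.1118,.1005],[.4625,-.0868,.1005]]))
a=snapshot("side")[:,:,::-1]
cv2.imwrite("pics/l2.png",cv2.resize(a[195:270,320:420],None,fx=5,fy=5,interpolation=cv2.INTER_CUBIC))
E
```

```text
[ 0.52826926 -0.10990089  0.1280087 ] [-0.98687006  0.70186691  1.56421023]
[[345.3044713  246.7769674 ]
 [340.35955526 242.05262105]]
```

View pics/l2.png

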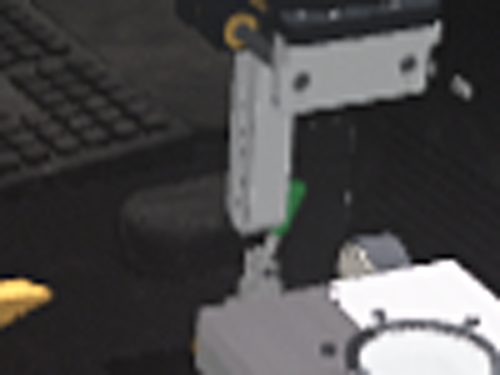

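The lever now leans back, with its green end at crop (295,190), and the finger is in contact with it. I'll push a few mm more toward the stop.

>>> {"method": "arm_command", "body": {"plan": [{"grip": 1,"slide": [-0.005,0,0],"spin": 0},{"grip": 1,"slide": [-0.004,0,0],"spin": 0},{"grip": 1,"slide": [0,0,0],"spin": 0}]}}

```text
time: 4.25
tool_pos: [0.533, -0.1102, 0.1284]
ee_rot: [3.141, 0.0, 3.067]
wrist_force: [-2.4, 0.0, 0.8]
width: 0.0004
finger_force: 0.7
```

>>> {"method": "arm_command", "body": {"plan": [{"grip": 1,"slide": [-0.006,0,0],"spin": 0},{"grip": 1,"slide": [0,0,0],"spin": 0}]}}

```text
time: 4.5
tool_pos: [0.5344, -0.1103, 0.1281]
ee_rot: [3.141, -0.004, 3.067]
wrist_force: [-5.8, 1.0, 1.6]
width: 0.0005
finger_force: 2.9
```

The force climbs at the stop, so the lever is fully back. Next I retreat and go above the wedge.

>>> {"method": "arm_command", "body": {"plan": [{"grip": 1,"slide": [0.1,0,0],"spin": 0},{"grip": 1,"slide": [0,0,-0.1],"spin": 0},{"grip": -1,"slide": [0.044,0.078,0],"spin": 0},{"grip": -1,"slide": [0.043,0.078,0],"spin": 0},{"grip": -1,"slide": [0.043,0.078,0],"spin": -0.97},{"grip": -1,"slide": [0,0,0],"spin": -0.97},{"grip": -1,"slide": [0,0,0],"spin": -0.97},{"grip": -1,"slide": [0,0,0],"spin": -0.97},{"grip": -1,"slide": [0,0,0],"spin": -0.97},{"grip": -1,"slide": [0,0,0],"spin": -0.97}]}}

```text
time: 5.75
tool_pos: [0.4311, 0.0148, 0.1792]
ee_rot: [-3.14, 0.003, -2.706]
wrist_force: [0.5, 0.0, -0.3]
width: 0.077
finger_force: 0.0
```

>>> {"method": "arm_command", "body": {"plan": [{"grip": -1,"slide": [0,0,0.1],"spin": 0},{"grip": -1,"slide": [0,0,0],"spin": 0}]}}

```text
time: 6.0
tool_pos: [0.4277, 0.0151, 0.1253]
ee_rot: [3.138, -0.006, -2.708]
wrist_force: [0.2, 0.2, 0.5]
width: 0.0937
finger_force: 0.0
```

```bash
python3 - <<'E'
from bench import sensors, snapshot
import cv2, numpy as np
o=sensors.get_obs(); print(o['tool_pos'],o['ee_rot'],o['width'])
a=snapshot("side")[:,:,::-1]
f=lambda c:cv2.resize(c,None,fx=5,fy=5,interpolation=cv2.INTER_CUBIC)
cv2.imwrite("pics/w1.png",f(a[180:290,280:420]))
E
```

```text
[0.42765031 0.01508477 0.12527828] [ 3.13796219 -0.00568136 -2.70847815] 0.09368833085481668
```

View pics/w1.png

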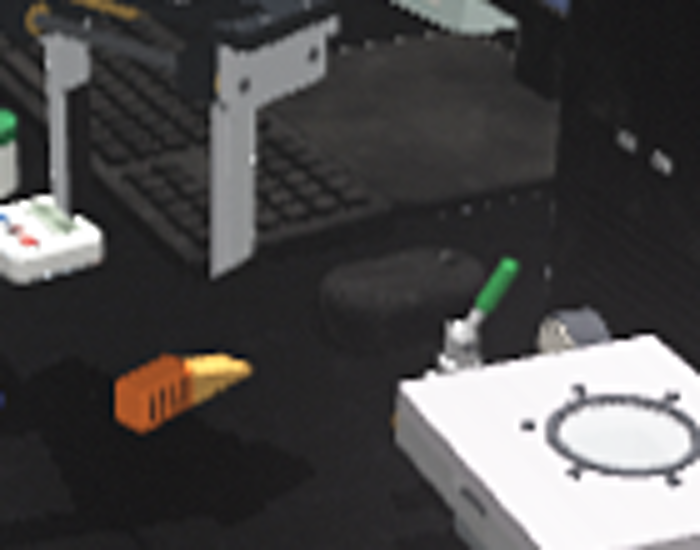

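The lever stands leaning back, with its green tip at crop (510,265). The wedge lies between and below the open fingers, and the way down is clear. I'll descend and grip.

>>> {"method": "arm_command", "body": {"plan": [{"grip": -1,"slide": [0,0,0.08],"spin": 0},{"grip": -1,"slide": [0,0,0.08],"spin": 0},{"grip": -1,"slide": [0,0,0.034],"spin": 0},{"grip": -1,"slide": [0,0,0],"spin": 0}]}}

```text
time: 6.55
tool_pos: [0.4309, 0.0147, 0.0324]
ee_rot: [-3.141, 0.001, -2.708]
wrist_force: [-0.4, -0.7, -0.1]
width: 0.0942
finger_force: 0.0
```

>>> {"method": "arm_command", "body": {"plan": [{"grip": 1,"slide": [0,0,0],"spin": 0},{"grip": 1,"slide": [0,0,0],"spin": 0},{"grip": 1,"slide": [0,0,0],"spin": 0},{"grip": 1,"slide": [0,0,0],"spin": 0},{"grip": 1,"slide": [0,0,0],"spin": 0},{"grip": 1,"slide": [0,0,0],"spin": 0}]}}

```text
time: 7.3
tool_pos: [0.4299, 0.0148, 0.0314]
ee_rot: [3.141, -0.0, -2.708]
wrist_force: [-0.0, -0.6, -1.0]
width: 0.0374
finger_force: 0.0
```

>>> {"method": "arm_command", "body": {"plan": [{"grip": 0.2,"slide": [0,0,0.008],"spin": 0},{"grip": 0.2,"slide": [0,0,0],"spin": 0},{"grip": 0.2,"slide": [0,0,0],"spin": 0}]}}

```text
time: 7.68
tool_pos: [0.4298, 0.0148, 0.0273]
ee_rot: [3.141, -0.0, -2.708]
wrist_force: [0.8, 0.8, -0.2]
width: 0.038
finger_force: 0.0
```

>>> {"method": "arm_command", "body": {"plan": [{"grip": 1,"slide": [0,0,0],"spin": 0},{"grip": 1,"slide": [0,0,0],"spin": 0},{"grip": 1,"slide": [0,0,0],"spin": 0},{"grip": 1,"slide": [0,0,0],"spin": 0},{"grip": 1,"slide": [0,0,0],"spin": 0},{"grip": 1,"slide": [0,0,0],"spin": 0}]}}

```text
time: 8.43
tool_pos: [0.4299, 0.015, 0.0275]
ee_rot: [3.141, 0.0, -2.708]
wrist_force: [-0.7, 0.7, 1.0]
width: 0.0198
finger_force: 29.9
```

>>> {"method": "arm_command", "body": {"plan": [{"grip": 1,"slide": [0,0,-0.06],"spin": 0},{"grip": 1,"slide": [0,0,-0.1],"spin": 0.973},{"grip": 1,"slide": [0,0,0],"spin": 0.973},{"grip": 1,"slide": [0,0,0],"spin": 0.973},{"grip": 1,"slide": [0,0,0],"spin": 0.973},{"grip": 1,"slide": [0,0,0],"spin": 0.973},{"grip": 1,"slide": [0,0,0],"spin": 0.973},{"grip": 1,"slide": [0,0,0],"spin": 0}]}}

```text
time: 9.43
tool_pos: [0.4298, 0.0146, 0.1071]
ee_rot: [-3.141, -0.0, 3.066]
wrist_force: [0.6, -1.5, -1.7]
width: 0.0198
finger_force: 29.9
```

>>> {"method": "arm_command", "body": {"plan": [{"grip": 1,"slide": [0.006,-0.088,0],"spin": 0},{"grip": 1,"slide": [0.006,-0.088,0],"spin": 0},{"grip": 1,"slide": [0.006,-0.088,0],"spin": 0},{"grip": 1,"slide": [0.006,-0.088,0],"spin": 0},{"grip": 1,"slide": [0,-0.088,0],"spin": 0},{"grip": 1,"slide": [0,0,0],"spin": 0},{"grip": 1,"slide": [0,0,0],"spin": 0}]}}

```text
time: 10.3
tool_pos: [0.401, -0.2033, 0.1071]
ee_rot: [3.141, -0.001, 3.066]
wrist_force: [-0.7, -0.0, -1.3]
width: 0.0199
finger_force: 29.9
```

>>> {"method": "arm_command", "body": {"plan": [{"grip": 1,"slide": [0,0,0.028],"spin": 0},{"grip": 1,"slide": [0,0,0],"spin": 0},{"grip": 1,"slide": [0,0,0],"spin": 0}]}}

```text
time: 10.68
tool_pos: [0.4012, -0.2029, 0.0931]
ee_rot: [3.141, -0.001, 3.067]
wrist_force: [-0.6, -0.8, -1.2]
width: 0.0197
finger_force: 29.9
```

```bash
python3 - <<'E'
from bench import sensors, snapshot
import cv2, numpy as np
from h import *
o=sensors.get_obs(); T=o['tool_pos'];print(T,o['ee_rot'])
a=snapshot("side")[:,:,::-1]; b=snapshot("top")[:,:,::-1]
cv2.imwrite("pics/s_full.png",a);cv2.imwrite("pics/t_full.png",b)
f=lambda c:cv2.resize(c,None,fx=6,fy=6,interpolation=cv2.INTER_CUBIC)
cv2.imwrite("pics/i1.png",np.hstack([f(a[240:310,325:395]),f(b[190:260,355:415])]))
u=rz(3.066-np.pi)
print("nose L,R,bottom", proj("side",u.apply([[.0635,.01,-.0275],[.0635,-.01,-.0275],[.0635,-.01,-.025]])+T))
S=np.array([.4795,-.2087,.064]); v=rz(-.0766)
print("slot floor L,R chamfer; top L R",proj("side",v.apply([[0,.016,0],[0,-.016,0],[0,.016,.006],[0,-.016,.006]])+S))
print("nose top L R",proj("top",u.apply([[.0635,.01,-.025],[.0635,-.01,-.025]])+T))
E
```

```text
[ 0.40115138 -0.20290879  0.09308304] [ 3.14112702e+00 -5.82124169e-04  3.06660703e+00]
nose L,R,bottom [[364.444843   278.32022708]
 [368.483975   283.18087433]
 [368.53768638 282.18488346]]
slot floor L,R chamfer; top L R [[369.57048314 276.16380562]
 [376.16937763 283.88068783]
 [369.69926502 273.81591468]
 [376.32272145 281.48808459]]
nose top L R [[382.33480871 228.86442615]
 [390.31132228 229.69826492]]
```

View pics/i1.png

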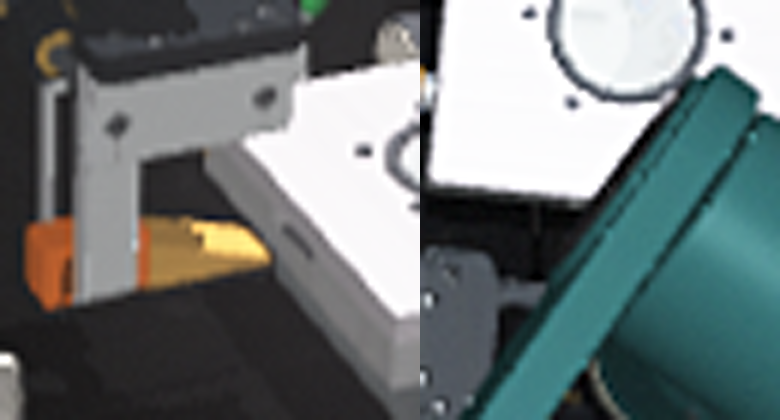

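```bash
python3 - <<'E'
from h import *
T=np.array([.4012,-.2029,.0931]); u=rz(3.0666-np.pi); v=rz(-.0766)
N=T+u.apply([.0635,0,-.0263]); P0=proj("side",N)[0]; print(P0)
M=N*0+N; M[2]=.067
def rel(d,y): return proj("side",M+v.apply([d,y,0]))[0]-P0
for D in ((7.1,-.4),(6.5,-.4),(7.1,.2),(7.1,-1)):
    print(D,least_squares(lambda q:rel(*q)-D,[.015,0]).x)
S=np.array([.5443,-.2137,0])
print("lid FL,FR top; slot mid",proj("side",S+v.apply([[-.065,.075,.082],[-.065,-.075,.082],[-.065,0,.067]])))
# enlarged: front face strip profile
import cv2
a=cv2.imread("pics/side0.png"); g=cv2.cvtColor(a,cv2.COLOR_BGR2GRAY)
print(g[272:289,366:386])
E
```

```text
[366.48103526 280.23027689]
(7.1, -0.4) [ 0.01459616 -0.00407631]
(6.5, -0.4) [ 0.01340728 -0.00363652]
(7.1, 0.2) [ 0.01357792 -0.00617047]
(7.1, -1) [ 0.01561891 -0.00197288]
lid FL,FR top; slot mid [[358.61208355 256.19051391]
 [390.03346766 291.88556162]
 [372.894877   278.79035603]]
[[113 113 114 121 123 118 132 232 251 249 248 247 247 247 248 247 247 248
  248 246]
 [113 113 111 114 122 123 117 156 233 250 249 247 247 247 248 248 248 248
  248 247]
 [116 114 112 111 118 124 122 117 155 233 250 248 247 247 247 248 248 248
  248 248]
 [115 116 113 112 118 127 124 122 118 156 233 250 248 247 247 247 248 248
  248 248]
 [ 88 115 114 114 120 128 129 126 122 117 156 243 250 248 248 247 248 248
  248 248]
 [ 46  99 115 114 115 122  99 105 124 123 116 182 243 250 248 248 247 248
  248 248]
 [ 33  61  99 115 114 115  79  73 105 125 122 116 180 251 250 248 247 248
  248 248]
 [ 35  33  65 114 115 114 104  81  73 106 123 122 114 219 252 249 248 247
  247 248]
 [ 37  36  38  88 112 113 114 104  80  75 112 124 120 131 233 252 249 248
  248 248]
 [ 42  38  33  48  86 112 114 114 107  81  81 119 124 118 157 235 251 249
  248 248]
 [ 45  40  39  33  49 100 113 113 115 106  70 107 125 124 118 157 235 251
  249 248]
 [ 44  44  44  40  47  91 106 113 113 116 101 107 121 125 123 117 157 235
  251 249]
 [ 42  41  44  44  50  85  92 108 113 113 113 116 117 123 126 123 118 157
  235 251]
 [ 44  44  45  40  42  83  87  93 111 113 113 116 116 118 122 126 124 117
  158 244]
 [ 39  40  42  37  34  68  88  87 100 111 113 116 116 116 117 122 126 123
  117 184]
 [ 36  37  37  38  37  44  69  88  91 103 112 118 117 117 115 117 123 125
  123 115]
 [ 36  36  36  35  35  34  43  70  88  93 104 114 117 118 116 116 117 124
  126 120]]
```

Crop i1: the nose's right bottom corner is at full px (370,283.5), the slot mouth centre is at (374.4,279.9). The slot is about 15 mm ahead and about 2.5 to 4 mm to the right of the nose, so I shift right 2.5 mm and enter slowly.

>>> {"method": "arm_command", "body": {"plan": [{"grip": 1,"slide": [0,-0.005,0.001],"spin": 0},{"grip": 1,"slide": [-0.012,0,0],"spin": 0},{"grip": 1,"slide": [-0.012,0,0],"spin": 0},{"grip": 1,"slide": [0,0,0],"spin": 0}]}}

```text
time: 11.28
tool_pos: [0.4135, -0.2072, 0.093]
ee_rot: [3.142, 0.0, 3.066]
wrist_force: [-0.3, -0.7, -2.0]
width: 0.0198
finger_force: 29.9
```

>>> {"method": "arm_command", "body": {"plan": [{"grip": 1,"slide": [-0.006,0,0],"spin": 0},{"grip": 1,"slide": [0,0,0],"spin": 0}]}}

```text
time: 11.52
tool_pos: [0.4161, -0.2073, 0.0929]
ee_rot: [3.141, -0.0, 3.065]
wrist_force: [-0.8, -0.6, -0.7]
width: 0.0198
finger_force: 29.9
```

>>> {"method": "arm_command", "body": {"plan": [{"grip": 1,"slide": [-0.006,0,0],"spin": 0},{"grip": 1,"slide": [0,0,0],"spin": 0},{"grip": 1,"slide": [0,0,0],"spin": 0}]}}

```text
time: 11.9
tool_pos: [0.4191, -0.2074, 0.0929]
ee_rot: [3.141, 0.0, 3.065]
wrist_force: [0.6, 1.3, -0.7]
width: 0.02
finger_force: 29.9
```

>>> {"method": "arm_command", "body": {"plan": [{"grip": 1,"slide": [-0.006,0,0],"spin": 0},{"grip": 1,"slide": [0,0,0],"spin": 0},{"grip": 1,"slide": [0,0,0],"spin": 0}]}}

```text
time: 12.28
tool_pos: [0.422, -0.2075, 0.0928]
ee_rot: [3.141, -0.0, 3.065]
wrist_force: [1.4, 2.0, -0.5]
width: 0.0195
finger_force: 29.9
```

```bash
python3 - <<'E'
from bench import sensors, snapshot
import cv2
o=sensors.get_obs(); print(o['tool_pos'],o['wrist_force'])
a=snapshot("side")[:,:,::-1]; cv2.imwrite("pics/s2_full.png",a)
cv2.imwrite("pics/i2.png",cv2.resize(a[235:310,330:405],None,fx=8,fy=8,interpolation=cv2.INTER_CUBIC))
E
```

```text
[ 0.42196425 -0.20746166  0.09280963] [ 1.35209761  1.96150446 -0.52787312]
```

View pics/i2.png

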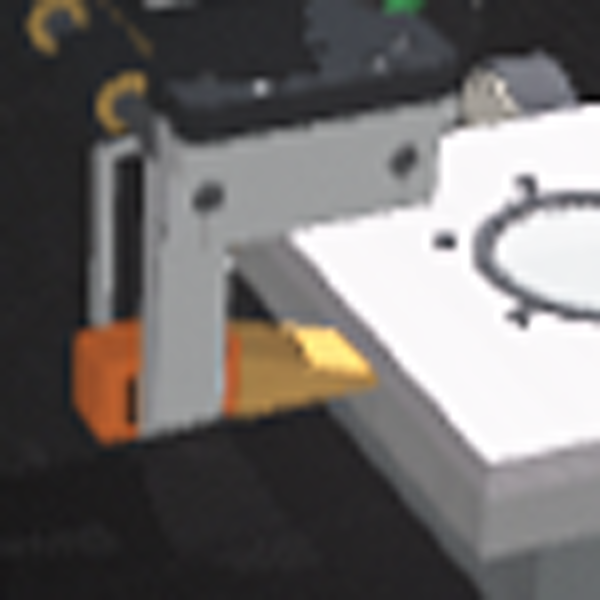

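The nose is at the mouth, with its right corner at full px (376.7,282). The +y force is growing, which suggests it touches the right chamfer. I'll ease left 1.5 mm and go on.

>>> {"method": "arm_command", "body": {"plan": [{"grip": 1,"slide": [0,0.003,0],"spin": 0},{"grip": 1,"slide": [0,0,0],"spin": 0}]}}

```text
time: 12.58
tool_pos: [0.4219, -0.2066, 0.0929]
ee_rot: [-3.141, -0.0, 3.065]
wrist_force: [-0.1, 0.3, -2.3]
width: 0.0197
finger_force: 29.9
```

>>> {"method": "arm_command", "body": {"plan": [{"grip": 1,"slide": [-0.006,0,0],"spin": 0},{"grip": 1,"slide": [0,0,0],"spin": 0},{"grip": 1,"slide": [0,0,0],"spin": 0}]}}

```text
time: 12.95
tool_pos: [0.4247, -0.2064, 0.0926]
ee_rot: [3.141, -0.001, 3.065]
wrist_force: [-1.7, -0.4, -3.4]
width: 0.0202
finger_force: 29.9
```

>>> {"method": "arm_command", "body": {"plan": [{"grip": 1,"slide": [-0.006,0,0],"spin": 0},{"grip": 1,"slide": [0,0,0],"spin": 0},{"grip": 1,"slide": [0,0,0],"spin": 0}]}}

```text
time: 13.32
tool_pos: [0.4278, -0.2065, 0.0927]
ee_rot: [3.141, -0.001, 3.065]
wrist_force: [-3.2, 0.3, -3.7]
width: 0.0197
finger_force: 29.9
```

>>> {"method": "arm_command", "body": {"plan": [{"grip": 1,"slide": [-0.006,0,0],"spin": 0},{"grip": 1,"slide": [0,0,0],"spin": 0},{"grip": 1,"slide": [0,0,0],"spin": 0}]}}

```text
time: 13.7
tool_pos: [0.4313, -0.2069, 0.0931]
ee_rot: [3.142, 0.001, 3.065]
wrist_force: [-2.6, 0.9, -4.1]
width: 0.0192
finger_force: 29.9
```

>>> {"method": "arm_command", "body": {"plan": [{"grip": 1,"slide": [-0.004,0,0],"spin": 0},{"grip": 1,"slide": [0,0,0],"spin": 0},{"grip": 1,"slide": [0,0,0],"spin": 0}]}}

```text
time: 14.08
tool_pos: [0.4332, -0.2071, 0.093]
ee_rot: [3.142, 0.0, 3.065]
wrist_force: [-1.5, -0.5, -3.1]
width: 0.0199
finger_force: 29.9
```

```bash
cat > crack.py <<'E'
from h import *
from bench import sensors, snapshot
import cv2
def edge(img):  # white/grey boundary row at columns of the right part of the lid's front top edge
    g=cv2.cvtColor(img,cv2.COLOR_BGR2GRAY).astype(float); out=[]
    for c in range(379,390):
        col=g[265:297,c]; i=np.where((col[:-1]>=185)&(col[1:]<185))[0][-1]
        out.append(265+i+(col[i]-185)/(col[i]-col[i+1]))
    return np.array(out)
o=sensors.get_obs(); print(o['tool_pos'],o['wrist_force'])
a=snapshot("side")[:,:,::-1]; cv2.imwrite(f"pics/c_{o['time']:.2f}.png",a)
d=edge(cv2.imread("pics/s2_full.png"))-edge(a)
S=np.array([.5443,-.2137,0]); v=rz(-.0766)
q=lambda h:proj("side",S+v.apply([-.065,-.04,.082+h]))[0]   # edge slope 1.13 row/col
k=(q(0)-q(.004)); eff=k[1]-1.13*k[0]
print("rise px",d.round(2),"crack mm",np.median(d)/eff*4, "px/4mm",eff)
E
python3 crack.py
```

```text
[ 0.43320323 -0.20710919  0.09302374] [-1.4906658  -0.50907838 -3.1233806 ]
rise px [2.72 3.   2.99 2.65 2.42 2.2  2.33 2.74 2.75 2.98 2.99] crack mm 6.161388458076504 px/4mm 1.781034175254466
```

```bash
cat > crack2.py <<'E'
from h import *
import cv2,glob
fs=sorted(glob.glob("pics/c_*.png"),key=lambda s:float(s[7:-4]))
def edge(img):
    g=cv2.cvtColor(img,cv2.COLOR_BGR2GRAY).astype(float); out=[]
    for c in range(396,444):
        col=g[272:300,c]; i=np.where((col[:-1]>=200)&(col[1:]<200))[0][-1]
        out.append(272+i+(col[i]-200)/(col[i]-col[i+1]))
    return np.array(out)
d=edge(cv2.imread("pics/side0.png"))-edge(cv2.imread(fs[-1])); print(d.round(1))
S=np.array([.5443,-.2137,.082]); v=rz(-.0766); xs=np.linspace(-.06,.06,13)
def model(p):  # crack h at front, shift x,y -> row rise at columns
    L=np.c_[xs,xs*0-.075,xs*0]; A=proj("side",S+v.apply(L)); B=proj("side",S+v.apply(L+np.c_[xs*0+p[1],xs*0+p[2],p[0]*(.065-xs)/.13]))
    c=np.arange(396,444); return np.interp(c,A[:,0],A[:,1])-np.interp(c,B[:,0],B[:,1])
r=least_squares(lambda p:np.r_[(model([p[0],.0007,p[1]])-d)],[.003,0],loss='soft_l1',f_scale=.3,x_scale=.001); print("crack mm, y shift",r.x*1e3)
E
python3 crack2.py
```

```text
[ 1.5  1.3  1.1  1.1  1.1  1.3  0.9  1.1  1.1  0.9  1.2  1.   0.9  0.9
  0.7  0.8  0.9  0.9  0.9  0.7  0.5  0.8  0.5  0.9  0.5  0.5  0.6  0.5
  0.7  0.4  0.5  0.5  0.5  0.3  0.3  0.3  0.5  0.3  0.2  0.3  0.1  0.5
  0.   0.1  0.1  0.1  0.3 -0. ]
crack mm, y shift [ 3.58570743 -0.23808562]
```

>>> {"method": "arm_command", "body": {"plan": [{"grip": 1,"slide": [0,0,0],"spin": 0},{"grip": 1,"slide": [0,0,0],"spin": 0},{"grip": 1,"slide": [0,0,0],"spin": 0},{"grip": 1,"slide": [0,0,0],"spin": 0}]}}

```text
time: 14.62
tool_pos: [0.4332, -0.2071, 0.093]
ee_rot: [3.142, 0.0, 3.065]
wrist_force: [-1.3, 0.2, -3.2]
width: 0.02
finger_force: 29.9
```

```bash
python3 crack.py; python3 crack2.py|tail -1; python3 -c "
import cv2,glob
a=cv2.imread(sorted(glob.glob('pics/c_*.png'),key=lambda s:float(s[7:-4]))[-1]);cv2.imwrite('pics/f.png',cv2.resize(a[210:310,330:455],None,fx=6,fy=6,interpolation=cv2.INTER_CUBIC))"
```

```text
[ 0.43317652 -0.20711882  0.09302159] [-1.31958463  0.1556782  -3.23669087]
rise px [2.72 3.   2.99 2.64 2.41 2.21 2.33 2.73 2.75 2.98 2.99] crack mm 6.139131928589161 px/4mm 1.781034175254466
crack mm, y shift [ 3.59546608 -0.23172818]
```

View pics/f.png

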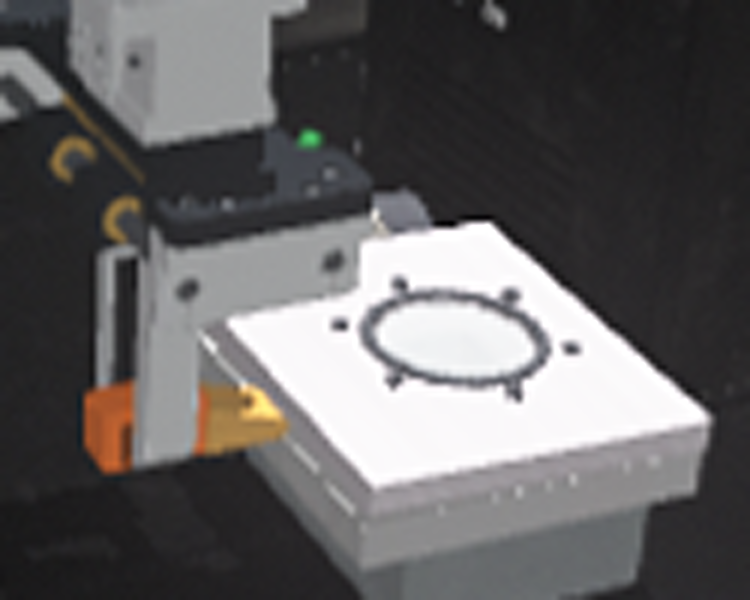

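The wedge nose is under the lid at crop (280,425). The bright gap line along the front tapers to nothing at the rear, and the lever's green tip is still back at (310,138). The side-edge fit gives a crack of about 3.6 mm. The front-edge reading of about 6.1 mm is inflated by the lid sliding back in its 1.5 mm play; corrected, it is about 4 mm. The pose is steady, so I hand in.

```bash
python3 -c "
from bench import ticket
print(ticket.close_job())"
```

```text
the job is handed in; nothing more can be done
None
```

The job is handed in, with no verdict returned: the vent lever is at its back stop, and the gripper still holds the wedge in the slot, with the lid's front edge about 4 mm open by camera measurement and the rear edge seated.

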